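# Find the weak spring of the carving cradle

### The arm

A 6-joint arm with a two-finger parallel gripper is mounted at the origin on the work surface. World frame = base frame: x ahead of the robot, y to its left, z up, the work surface at z = 0. Lengths are in m, angles in rad, forces in N, time in s.
With the tool pointing down it reaches from about 0.375 to 0.925 m from the base axis. Payload 5.7 kg.
Tool frame: the origin (TCP) lies at the very end of the fingers, on their centre line; the grasp point (between the pads) lies 19 mm behind it; z points along the fingers, y is the line along which they close (so a half turn about z gives the same grasp; the last joint's range is limited). The gripper opens to 85 mm and grips with 20 to 120 N. Pads are 22 mm wide; open, the fingers measure 114 mm over their backs; the gripper's body (76 mm by 85 mm) begins 54 mm behind the grasp point. The pads swing forward as they close: fully open they stand 13 mm farther back than shut.
Start: joints at [1.031, 0.359, 1.51, -0, 1.272, -0.115], TCP at [0.247, 0.547, 0.231] pointing down, gripper open.
Joint ranges: [-2.97, 2.97], [-1.01, 2.36], [0.21, 2.38], [-0.96, 4.11], [0.2, 2.71], [-2.98, 2.98]. Speed limits (rad/s): [2.39, 2.39, 3.14, 3.14, 3.14, 3.14].

### API

Orientations are given as a unit quaternion [w, x, y, z].
In Python, from cell import manip gives the robot as it stands. Calls block until the motion is done:
- manip.move_to(position, orientation): joint-space move of the TCP to a pose.
- manip.move_straight(position, ori=None, feed=0.15, f_stop=None): straight line of the TCP; ori=None keeps the orientation; feed is the mean speed in m/s. With f_stop (N) it stops when the force on the tool has changed by that much, and returns True; else False.
- manip.move_joints(angles): joint-space move.
- manip.let_go() and manip.close(strength=None): open the fingers fully, or close them until they stop; strength is the grip in N (None keeps the last).
- manip.sleep(seconds).
- manip.ik(position, orientation): joint angles nearest the present ones, or None.
- manip.grab_frame(name): name is "scene" or "top" or "wrist"; returns the picture (480x640x3 uint8, red, green, blue); there is no depth.
- manip.camera_model(name): a dict with "fx", "fy", "cx", "cy" (pixels), "k1" (the pictures are not rectified: a ray, as slopes to the right and down, at radius r is drawn at 1 + k1 r^2 times it, then the intrinsics apply), "extrinsics" (4x4, takes a point from camera to world coordinates); the wrist camera has in their place "mount" (4x4, takes a point from camera to tool coordinates, whose origin is the TCP and whose axes are the flange's). Camera axes: x right, y down, z forward; pixel columns grow to the right and rows downward; lengths in m; the calibration is good to about 2 mm. A picture is of the moment at which its call begins: read the wrist's pose just before it. camera_model takes no time and is no camera call.
A pose or a line that the arm cannot do raises manip.Unreachable and nothing moves.
- manip.job_done(): hands the job in; it is judged then, once.
Trained networks look in the newest picture that a camera, given by its name, has taken for a name from the list of things; names that differ only in an ending like _2 or _b are one class to them, and where a whole thing is asked for, a point or a joint stands for the part that bears it (a point fixed in the world has none). Each returns a list of dicts, best first, with "score" (0 to 1); they miss things now and then, are a little off and sometimes report something else, mostly with a low value. They report only what shows in the picture. A call takes as long as a camera call.
- manip.boxes_of(camera, thing): "bbox" ([centre column, centre row, width, height] in pixels, round what is visible of it).
Readings, each from a call of its own:
- manip.current_clock(): time.
- manip.current_qpos(): joint angles.
- manip.current_qd(): joint speeds.
- manip.current_effort(): joint torques, N m.
- manip.current_tool_pos(): TCP position.
- manip.current_ee_rot(): TCP orientation.
- manip.current_wrist_force(): force on the tool from outside, world axes, zero at the start.
- manip.current_torque(): the same for the moment, N m.
- manip.current_gripper_width(): finger opening in m.
- manip.current_grasp_force(): force on a finger pad.
Only numpy, scipy, OpenCV 4.12 (cv2) and the standard library are available. Lean on these libraries where they do the work, as an engineer would, in place of code of your own. Each camera call takes 0.05 s, during which the arm holds its last target. There are 200 camera calls.

### The job

One of the three springs in the violin neck cradle has gone soft. Press the three cork pads with a fingertip one after the other, left, middle, then right as seen from the robot, each far enough to see it give and feel how stiff it is; after that push the orange tag of the softest one fully down, leaving the other two tags up. Pick nothing up and leave the loose things on and around the cradle where they are.

Things in the scene. Friction and masses are not known exactly. Their poses are not given: they have to be found in the camera images.
- cradle: Neck-carving cradle fixed to the bench: brown wooden beam, 150 x 460 mm (x, y), 40 mm high. Origin under its centre; y runs to its left end as the robot sees it, x away from the robot. Three sprung rests that look alike stand on it 130 mm apart, each with a round pad (far side) and an orange tag (robot side). They swap places from run to run: letters a, b, c say nothing of the place.
- left_pad (a point): Centre of the top face of the left pad when it stands up unpressed (fixed to the cradle at x +30, y +130, z +78 mm; does not follow the pad). The pad is a cork-faced disc 50 mm across and 14 mm thick on a coil spring; it goes straight down by up to 12 mm and springs back. It moves once a 1 N preload is overcome; the three spring rates are about 400, 900 and 1600 N/m, one each, in any order. Left is the robot's left.
- left_tag (a point): Centre of the top face of the left tag when it stands fully up (fixed to the cradle at x -45, y +130, z +86 mm; does not follow the tag). The tag is an orange plate 30 x 34 mm (x, y), 6 mm thick, on a steel stem above a brass collar. It goes straight down by 14 mm until it rests on the collar; it moves against about 3 N of friction and stays where it is left.
- middle_pad (a point): Centre of the top face of the middle pad when it stands up unpressed (fixed to the cradle at x +30, y +0, z +78 mm; does not follow the pad). The pad is a cork-faced disc 50 mm across and 14 mm thick on a coil spring; it goes straight down by up to 12 mm and springs back. It moves once a 1 N preload is overcome; the three spring rates are about 400, 900 and 1600 N/m, one each, in any order. Left is the robot's left.
- middle_tag (a point): Centre of the top face of the middle tag when it stands fully up (fixed to the cradle at x -45, y +0, z +86 mm; does not follow the tag). The tag is an orange plate 30 x 34 mm (x, y), 6 mm thick, on a steel stem above a brass collar. It goes straight down by 14 mm until it rests on the collar; it moves against about 3 N of friction and stays where it is left.
- right_pad (a point): Centre of the top face of the right pad when it stands up unpressed (fixed to the cradle at x +30, y -130, z +78 mm; does not follow the pad). The pad is a cork-faced disc 50 mm across and 14 mm thick on a coil spring; it goes straight down by up to 12 mm and springs back. It moves once a 1 N preload is overcome; the three spring rates are about 400, 900 and 1600 N/m, one each, in any order. Left is the robot's left.
- right_tag (a point): Centre of the top face of the right tag when it stands fully up (fixed to the cradle at x -45, y -130, z +86 mm; does not follow the tag). The tag is an orange plate 30 x 34 mm (x, y), 6 mm thick, on a steel stem above a brass collar. It goes straight down by 14 mm until it rests on the collar; it moves against about 3 N of friction and stays where it is left.
- tag_a (a joint): How far one of the three tags is pushed down, m: 0 is fully up, 0.014 is fully down on its collar. The letter does not tell in which place it stands.
- tag_b (a joint): How far one of the three tags is pushed down, m: 0 is fully up, 0.014 is fully down on its collar. The letter does not tell in which place it stands.
- tag_c (a joint): How far one of the three tags is pushed down, m: 0 is fully up, 0.014 is fully down on its collar. The letter does not tell in which place it stands.
- neck: Loose pale maple violin neck with a scroll, 270 mm long, 44 mm high at most, lying along the far side of the cradle. Origin on the bench under its middle. To be left alone.
- gouge: Loose carving gouge with a dark wooden handle, 235 mm long, 29 mm thick, lying between the cradle and the robot. Origin on the bench near its middle. To be left alone.
- bridge_blank: Loose maple bridge blank, 42 x 14 mm and 26 mm high, standing on the beam between the left and middle rests. Origin under its centre. To be left alone.
- peg_blank: Loose black ebony peg, 18 mm across its foot and 32 mm high, standing on the beam between the middle and right rests. Origin under its centre. To be left alone.
- drink: Loose drinks bottle, 66 mm across and 190 mm high, on the bench to the left. Origin under its centre. To be left alone.
- cup: Loose white cup, 74 mm across and 88 mm high, on the bench to the right. Origin under its centre. To be left alone.
- glue: Loose white glue jar with a yellow cap, 68 mm across and 80 mm high, on the bench to the right. Origin under its centre. To be left alone.

How it is judged:
On the way, in this order (a step that is already met when the one before it is completed fails the run):
1. the fingers press on the left pad with 1.5 N or more (horizontal distance between the grasp point and left_pad below 0.055 m and contact force between the fingers and anything else above 1.5 N), for 0.1 s.
2. the fingers press on the middle pad with 1.5 N or more (horizontal distance between the grasp point and middle_pad below 0.055 m and contact force between the fingers and anything else above 1.5 N), for 0.1 s.
3. the fingers press on the right pad with 1.5 N or more (horizontal distance between the grasp point and right_pad below 0.055 m and contact force between the fingers and anything else above 1.5 N), for 0.1 s.
4. the tag of the softest pad is pushed fully down (11 mm or more) (value of joint tag_b above 0.011 m), for 0.2 s.
At the end, for the whole second after the job is handed in: The tag of the softest pad is at least 11 of its 14 mm down, the other two tags are less than 3 mm down, and the loose things are where they were (within 30 mm; the bridge and peg blanks on the beam within 15 mm) (value of joint tag_b above 0.011 m and value of joint each of tag_a, tag_c below 0.003 m and not (distance of neck from where it was at the start of the episode above 0.03 m) and not (distance of gouge from where it was at the start of the episode above 0.03 m) and not (distance of bridge_blank from where it was at the start of the episode above 0.015 m) and not (distance of peg_blank from where it was at the start of the episode above 0.015 m) and not (distance of drink from where it was at the start of the episode above 0.03 m) and not (distance of cup from where it was at the start of the episode above 0.03 m) and not (distance of glue from where it was at the start of the episode above 0.03 m)); the robot touches nothing.
It fails at once if the tag of a pad that is not the softest is pushed down by 3 mm or more (value of joint any of tag_a, tag_c above 0.003 m).
It fails at once if a loose thing is lifted, carried or knocked more than 30 mm from its place (15 mm for the bridge and peg blanks) (distance of any of neck, gouge, drink, cup, glue from where it was at the start of the episode above 0.03 m or distance of any of bridge_blank, peg_blank from where it was at the start of the episode above 0.015 m).
It also fails if it takes over 58 s, if anything falls off the work surface, if the arm or the gripper's body presses on something with over 40 N, if the wrist force passes 120 N, or if a joint passes its speed limit or range.

## Working session

There is one attempt and no reset: what is moved stays moved. The work goes in short steps, each a Python script; the robot and the scene stay as the last script left them, time stands still between calls to the robot, and variables do not carry over. Pictures are saved under pics/ and viewed, at most 10 in all, crops included, and the job is handed in when it is done.

```bash
mkdir -p pics; ls
python3 - <<'E'
from cell import manip
import cv2
for c in ("top","scene"):
    f=manip.grab_frame(c); cv2.imwrite(f"pics/{c}0.png",f[:,:,::-1])
    m=manip.camera_model(c); print(c,{k:(v if k!="extrinsics" else [[round(float(x),4) for x in r] for r in v]) for k,v in m.items()})
    for t in ("cradle","left_pad","left_tag","tag_a","neck","bridge_blank","peg_blank"):
        print(t,[([round(float(x)) for x in b["bbox"]],round(b["score"],2)) for b in manip.boxes_of(c,t)])
print(manip.current_clock(),manip.current_ee_rot(),manip.current_wrist_force())
E
```

```text
pics
top {'fx': 575.2578669006666, 'fy': 575.2578669006666, 'cx': 319.4424164551189, 'cy': 236.74521988379232, 'k1': -0.013956576478643356, 'extrinsics': [[0.0123, -0.9819, 0.189, 0.3453], [-0.9999, -0.0134, -0.0042, 0.0352], [0.0066, -0.1889, -0.982, 1.4331], [0.0, 0.0, 0.0, 1.0]]}
cradle [([313, 244, 190, 95], 0.55)]
left_pad [([309, 246, 193, 94], 0.69)]
left_tag [([310, 245, 194, 91], 0.92)]
tag_a [([370, 247, 16, 12], 0.54), ([260, 267, 18, 12], 0.51)]
neck [([296, 192, 103, 27], 0.68), ([323, 292, 93, 28], 0.16)]
bridge_blank []
peg_blank [([341, 256, 6, 9], 0.62)]
scene {'fx': 454.12436040501575, 'fy': 454.12436040501575, 'cx': 319.7905628673053, 'cy': 235.6919764705121, 'k1': 0.023147777664420388, 'extrinsics': [[0.2688, 0.7941, -0.5451, 1.1597], [0.9631, -0.2125, 0.1654, -0.1543], [0.0155, -0.5694, -0.8219, 0.9339], [0.0, 0.0, 0.0, 1.0]]}
cradle [([330, 254, 203, 126], 0.79)]
left_pad [([332, 255, 201, 126], 0.57)]
left_tag [([331, 254, 200, 123], 0.83)]
tag_a [([372, 199, 16, 14], 0.58), ([273, 242, 14, 12], 0.53), ([324, 223, 20, 14], 0.45)]
neck [([371, 294, 108, 58], 0.72), ([331, 252, 197, 125], 0.56)]
bridge_blank [([114, 315, 44, 46], 0.73), ([332, 254, 201, 126], 0.37)]
peg_blank [([372, 199, 15, 11], 0.72), ([331, 256, 202, 123], 0.17)]
0.8 [ 5.66426474e-06  2.10798331e-01  9.77529571e-01 -3.01106089e-05] [-0.81484035 -0.26039482  0.64185739]
```

Run:
```python
import cv2
f=cv2.imread("pics/top0.png"); cv2.imwrite("pics/top0c.png",cv2.resize(f[150:350,190:450],(780,600),interpolation=cv2.INTER_CUBIC))
```

```text
(no output)
```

View pics/top0c.png

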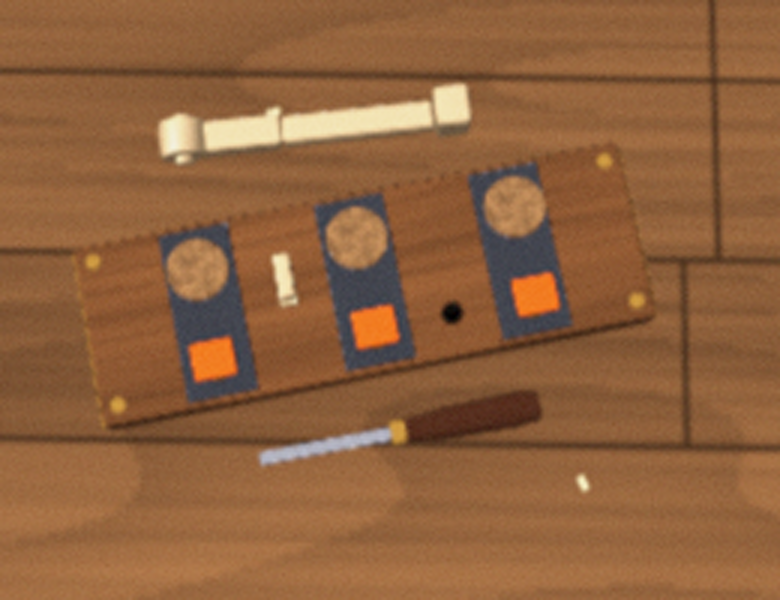

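View pics/scene0.png

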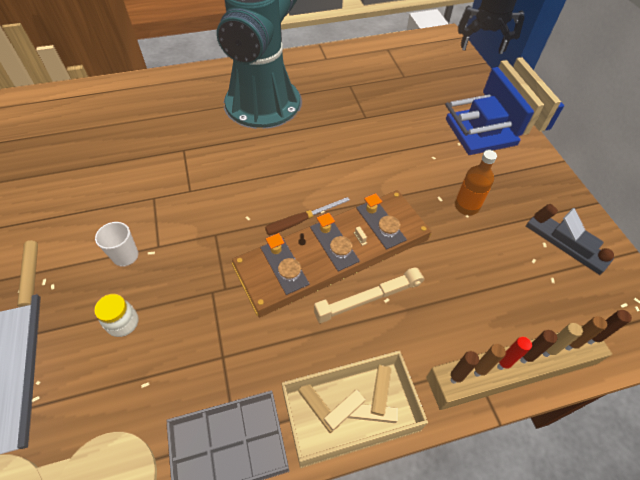

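The top crop (3×, offset 190,150) shows the pads at about (198,269), (356,238) and (515,207), and the tags at about (213,359), (374,327) and (535,295), left to right. The bridge and peg stand between the rests. The scene view agrees: the bottle is well to the robot's left at (475,185), and the paths above the cradle are clear.

```bash
cat > h.py <<'E'
import numpy as np, cv2
from cell import manip
from scipy.optimize import least_squares
from scipy.spatial.transform import Rotation as R
def proj(c,P):
    m=manip.camera_model(c); T=np.linalg.inv(np.array(m["extrinsics"]))
    K=np.array([[m["fx"],0,m["cx"]],[0,m["fy"],m["cy"]],[0,0,1]])
    return cv2.projectPoints(np.array(P,float).reshape(-1,1,3),T[:3,:3],T[:3,3],K,np.array([m["k1"],0,0,0]))[0][:,0]
L=np.array([[30,130,78],[30,0,78],[30,-130,78],[-45,130,86],[-45,0,86],[-45,-130,86]])/1000
def world(p): # p = x, y, yaw
    return R.from_euler("z",p[2]).apply(L)+[p[0],p[1],0]
def quat(yaw):
    q=(R.from_euler("z",yaw)*R.from_euler("y",np.pi)).as_quat(); return [q[3],*q[:3]]
E
python3 - <<'E'
from h import *
top=np.array([[198,269],[356,238],[515,207],[213,359],[374,327],[535,295]])/3+[190,150]
sc=np.array([[390,225],[341,246],[290,269],[373,201],[326,220],[275,242]])
for cams in (dict(top=top),dict(scene=sc),dict(top=top,scene=sc)):
    r=least_squares(lambda p:np.concatenate([(proj(c,world(p))-o).ravel() for c,o in cams.items()]),[0.55,0,0.1])
    print(list(cams),r.x.round(4),r.fun.reshape(-1,2).round(1).tolist())
np.save("p.npy",r.x); print(world(r.x).round(3).tolist())
b=least_squares(lambda p:(proj("scene",[[p[0],p[1],.09]])-[[473,190]]).ravel(),[.5,.4]); print("bottle",b.x)
for y in (0,np.pi/2,-np.pi/2,np.pi): 
    q=[manip.ik(w+[0,0,.1],quat(r.x[2]+y)) for w in world(r.x)]
    print(y,[None if a is None else np.round(a,2).tolist() for a in (q[0],q[5])])
E
```

```text
['top'] [0.5947 0.0489 0.2105] [[-0.4, -0.0], [0.2, -0.1], [-0.0, -0.1], [-0.2, 0.0], [0.2, 0.0], [0.2, 0.1]]
['scene'] [0.6033 0.0511 0.2162] [[-0.1, -0.2], [0.5, 0.2], [-0.4, 0.2], [0.3, -0.5], [-0.2, 0.4], [-0.1, -0.2]]
['top', 'scene'] [0.5986 0.0503 0.214 ] [[-1.0, -1.4], [-0.4, -1.6], [-0.7, -1.8], [-0.6, -1.4], [-0.3, -1.6], [-0.3, -1.7], [-1.1, -1.6], [-0.5, -1.4], [-1.3, -1.7], [-0.5, -1.8], [-1.1, -1.1], [-0.9, -2.0]]
[[0.6, 0.184, 0.078], [0.628, 0.057, 0.078], [0.656, -0.07, 0.078], [0.527, 0.168, 0.086], [0.555, 0.041, 0.086], [0.582, -0.086, 0.086]]
bottle [0.56606817 0.41311181]
0 [[0.19, 0.45, 1.51, -0.0, 1.19, -1.6], [-0.26, 0.39, 1.59, 0.0, 1.17, -2.05]]
1.5707963267948966 [None, [-0.26, 0.39, 1.59, 0.0, 1.17, 2.66]]
-1.5707963267948966 [[0.19, 0.45, 1.51, -0.0, 1.19, -0.03], [-0.26, 0.39, 1.59, -0.0, 1.17, -0.48]]
3.141592653589793 [[0.19, 0.45, 1.51, -0.0, 1.19, 1.54], [-0.26, 0.39, 1.59, -0.0, 1.17, 1.09]]
```

```bash
cat >> h.py <<'E'
def force(n=10):
    F=[]
    for _ in range(n): F.append(manip.current_wrist_force()[2]); manip.sleep(0.02)
    return np.mean(F)
def probe(w,q):
    manip.move_to(w+[0,0,.05],q); manip.move_straight(w+[0,0,.012],feed=.1); manip.sleep(.2); f0=force(); out=[]
    for d in (.003,.005,.007):
        hit=manip.move_straight(w-[0,0,d],feed=.02,f_stop=25); manip.sleep(.3)
        out.append((1000*(w[2]-manip.current_tool_pos()[2]),force()-f0,hit))
    manip.move_straight(w+[0,0,.05],feed=.1)
    o=np.array(out,float); print(o.round(2).tolist(),"k N/m",1000*np.polyfit(o[:,0],o[:,1],1)[0],"t",manip.current_clock(),flush=True)
E
python3 - <<'E'
from h import *
p=np.load("p.npy"); W=world(p); q=quat(p[2]-np.pi/2)
manip.close()
t=np.array(manip.current_tool_pos()); manip.move_straight([t[0],t[1],.32],feed=.2)
manip.move_to([W[0][0],W[0][1],.28],q)
probe(W[0],q)
E
```

```text
[[2.94, 1.96, 0.0], [4.91, 2.88, 0.0], [6.9, 3.51, 0.0]] k N/m 392.5761502270587 t 9.075
```

The left pad comes out at about 400 N/m. Next I probe the other two.

Run:
```python
from h import *
p=np.load("p.npy"); W=world(p); q=quat(p[2]-np.pi/2)
for i in (1,2):
    probe(W[i],q)
manip.move_straight(W[2]+[0,0,.1],feed=.15)
```

```text
[[2.66, 5.08, 0.0], [4.34, 7.61, 0.0], [5.97, 10.66, 0.0]] k N/m 1686.670111493499 t 14.075
[[2.91, 3.84, 0.0], [4.88, 5.42, 0.0], [6.67, 6.95, 0.0]] k N/m 829.4872427634187 t 19.075
```

The rates are left about 390, middle about 1690 and right about 830 N/m, so the left pad is the softest. I push the left tag.

Run:
```python
from h import *
p=np.load("p.npy"); W=world(p); q=quat(p[2]-np.pi/2); w=W[3]
manip.move_straight([w[0],w[1],.2],feed=.2)
manip.move_straight(w+[0,0,.012],feed=.15); manip.sleep(.2); f0=force()
hit=manip.move_straight(w-[0,0,.018],feed=.03,f_stop=20); manip.sleep(.3)
print(hit,1000*(w[2]-manip.current_tool_pos()[2]),force()-f0)
manip.move_straight([w[0],w[1],.2],feed=.15)
manip.move_straight([.45,.168,.32],feed=.2); manip.sleep(.3)
print(manip.current_clock(),manip.current_wrist_force())
for c,s in (("top",(slice(150,350),slice(190,450))),("scene",(slice(170,330),slice(220,430)))):
    f=manip.grab_frame(c)[s]; cv2.imwrite(f"pics/{c}1.png",cv2.resize(f[:,:,::-1],None,fx=3,fy=3,interpolation=cv2.INTER_CUBIC))
```

```text
True 14.149409636468615 9.593881885370854
25.75 [ 0.37581219 -0.19112449 -1.29465034]
```

View pics/scene1.png

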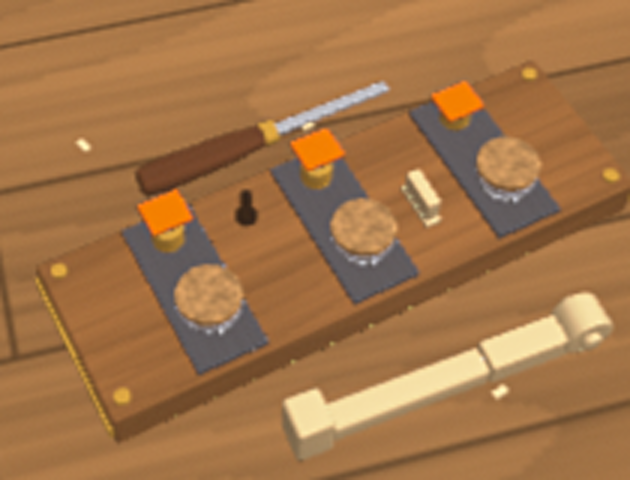

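The left tag, at crop (457,101), now sits low on its collar after 14.1 mm of travel to a hard stop. The other two tags, at (317,149) and (165,212), stand up, and the loose things have not moved. The arm is clear.

```bash
python3 -c "
from cell import manip
print(manip.job_done())"
```

```text
the job is handed in; nothing more can be done
None
```

I pressed the pads left, middle, then right and measured about 390, 1690 and 830 N/m, so I pushed the left tag fully down (14 mm), left the other two up and the loose things in place, and handed the job in; no verdict was returned.

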